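# Hang the texture roller home on the slanted drying arm

### The job

Pick up the hollow clay texture roller and thread it down over the slanted steel arm of the drying stand. Push it along the arm so that it drives the stiff cork collar ahead of it until the collar rests firmly on the rubber-faced clamp ring below, then let go. The roller is brittle: never press it against the stand with more than 22 newtons, and leave the other things where they are.

Things in the scene. Friction and masses are not known exactly. Their poses are not given: they have to be found in the camera images.
- roller_mid (a point): Centre of the texture roller (half-way up): a hollow dark fired-clay tube standing upright on the table, 46 mm outside diameter, 80 mm long, 24 mm bore open at both ends, about 0.2 kg; its z axis is the tube's axis (up at the start). It stands among two others of about its size, the stamp and the jar, which are not hollow.
- peg_tip (a point): Outer tip of the slanted arm, on its axis: a round steel peg 19 mm thick with a rounded tip, rising at 55 degrees from the horizontal, its tip about 0.20 m over the table. z runs along the arm, up and out of the tip (thread the roller along -z); x and y lie across the arm, y level. Going down from the tip: 21 to 58 mm of bare peg, the cork collar, a gap of 15 to 22 mm, the clamp ring.
- peg_mid (a point): Point on the arm's axis 62 mm below the tip, axes as at the tip; fixed, not on a moving part. Near it the cork collar (39 mm wide, 12 mm thick) slides on the peg with a steady friction of about 5 N and stays where left; the roller's weight does not move it. Its upper face takes the roller's lower end.
- stand: Drying stand, fixed: dark steel plate 160 x 130 x 16 mm, wooden post, slanted arm leaning to -x. Origin under the plate's centre. The dark clamp ring (34 mm wide, 16 mm long with its rubber face) is locked on the arm and stops the collar; the rubber gives about 1 mm per 7 N. Its setting varies, unmeasured: with the collar home, the collar's upper face is 43 to 73 mm below the tip (so the peg stays inside the roller).
- stamp: Bystander: solid dark clay stamp with a knob, 56 mm wide, 66 mm high; origin under its centre.
- jar: Bystander: small closed beige glaze jar with a white cap, 56 mm wide, 75 mm high; origin under its centre.
- jug: Bystander: clear plastic cup, 110 mm wide, 130 mm high; origin under its centre.
- bowl: Bystander: terracotta bowl, 120 mm wide, 50 mm high; origin under its centre.
- tile: Bystander: dark clay tile with a pale disc, 240 x 80 x 12 mm, lying flat; origin under its centre, x along its length.
- brush: Bystander: brush lying flat; x along its handle.
Mind the look-alikes: they are no part of the job. Leave any blue or green look-alike of the stand alone. What is shaped like the part that bears roller_mid but orange or pink is not meant.

How it is judged:
By the outcome, as a careful person would: the job done as asked, in the order asked, and still so for the second after the job is handed in, with the robot touching nothing.
It also fails if it takes over 58 s, if anything falls off the work surface, if the arm or the gripper's body presses on something with over 40 N, if the wrist force passes 120 N, or if a joint passes its speed limit or range.

### The arm

A 7-joint arm with a two-finger parallel gripper is mounted at the origin on the work surface. World frame = base frame: x ahead of the robot, y to its left, z up, the work surface at z = 0. Lengths are in m, angles in degrees, forces in N, time in s.
With the tool pointing down it reaches from about 0.4 to 0.875 m from the base axis. Payload 4.4 kg.
Tool frame: the origin (TCP) lies midway between the tips of the shut fingers; the grasp point (between the pads) lies 19 mm behind it (bot.grip_depth is the z of the grasp point in the tool frame, in m); z points along the fingers, x is the direction in which the jaws open and shut, and the axes are right-handed (so a half turn about z gives the same grasp; the last joint's range is limited). The gripper opens to 85 mm and grips with 20 to 120 N. Pads are 22 mm wide; open, the fingers measure 114 mm over their backs; the gripper's body (76 mm by 85 mm) begins 54 mm behind the grasp point. The pads swing forward as they close: fully open they stand 13 mm farther back than shut.
Start: joints at [71.688, 36.005, 2.206, 86.941, -1.547, 57.084, -1.146], TCP at [0.163, -0.629, 0.231] pointing down, gripper open.
Joint ranges: [-175.42, 175.42], [-21.48, 121.26], [-71.46, 75.88], [10.55, 141.38], [-63.04, 243.04], [13.31, 113.54], [-168.57, 168.57]. Speed limits (degrees/s): [147.25, 147.25, 180, 180, 180, 180, 180].

### API

Orientations are given as [roll, pitch, yaw] about the fixed x, y, z axes, in that order (R = Rz(yaw) Ry(pitch) Rx(roll)).
In Python, from rig import bot, snapshot, job gives the robot as it stands.
- The arm moves only by the shell command python3 -m jog 'ROWS' [FORCE]. ROWS is JSON, a list of rows, each an object with "translation": the shift along the tool's x, y, z in cm, a list of three; "twist": the turn about the tool's z in rad; "claw": the opening, from 0 (shut) to 1 (fully open). In form: [{"translation": [x, y, z], "twist": twist, "claw": claw}, ...]. A call has 1 to 12 rows; each row shifts and turns the pose as measured when the row begins, along the tool's axes as they then stand; what a row does not reach is not made up. A row lasts 1/12 s, in which the tool goes at most 41.7 mm and 7.16 degrees, less where a joint would pass 70% of its speed; a pose out of reach is approached as far as the arm can. A call is refused whole if a number of a shift passes 4.17 or a number of a turn 0.125, either way. A call with a gripper value outside its range is refused whole. The fingers move at their own pace and stop on an object; FORCE is the grip in N (left out, the last holds). Time passes only in rows, so rows that do not move let the fingers close. It gives the time, the measured TCP pose, the force and the opening at its end, in the units of the state.
- bot.read_state(): the state, without advancing time (a new reading comes with each control period).
- snapshot(name): name is "scene" or "top"; returns a dict with "img" (420x560x3 uint8, red, green, blue), "camera_matrix" (3x3 intrinsics, pixels), "k1" (the pictures are not rectified: a ray, as slopes to the right and down, at radius r is drawn at 1 + k1 r^2 times it, then the intrinsics apply), "pose" (4x4, takes a point from camera to world coordinates). Camera axes: x right, y down, z forward; pixel columns grow to the right and rows downward; lengths in m; the calibration is good to about 2 mm. A picture is of the moment at which its call begins. There is no depth.
- job.sign_off(): hands the job in, once; it reports no verdict.
The state is a dict: "time_s": time; "joint_positions": joint angles; "qd": joint speeds; "joint_torque": joint torques, N m; "position": TCP position; "orientation": TCP orientation; "ft_force": force on the tool from outside, world axes, zero at the start; "moment": the same for the moment, N m; "grip_width": finger opening in m.
Only numpy, scipy, OpenCV 4.12 (cv2) and the standard library are available. Lean on these libraries where they do the work, as an engineer would, in place of code of your own. Each camera call takes 0.05 s, during which the arm holds its last target.

## Working session

There is one attempt and no reset: what is moved stays moved. The work goes in short steps, Python scripts to look and compute and a shell command to move; the robot and the scene stay as the last step left them, time stands still between calls to the robot, and variables do not carry over. Pictures are saved under pics/ and viewed, and the job is handed in when it is done.

```bash
ls; mkdir -p pics; cat > h.py <<'E'
import numpy as np, cv2
from rig import bot, snapshot, job
E
python3 - <<'E'
from h import *
import pickle
for n in ("scene","top"):
    s=snapshot(n); cv2.imwrite(f"pics/{n}0.png",s["img"][:,:,::-1]); pickle.dump(s,open(f"{n}0.pkl","wb"))
    print(n,s["camera_matrix"],s["k1"],s["pose"])
print(bot.read_state(), bot.grip_depth)
E
```

```text
pics
scene [[505.08800066   0.         286.1765891 ]
 [  0.         505.08800066 209.77974827]
 [  0.           0.           1.        ]] -0.09332646122329855 [[-0.24245403  0.64246495 -0.72694899  1.49896846]
 [ 0.97010718  0.16858015 -0.1745646   0.22604884]
 [ 0.01039754 -0.74754232 -0.66413279  1.07629426]
 [ 0.          0.          0.          1.        ]]
top [[470.00090461   0.         279.37754384]
 [  0.         470.00090461 199.93953966]
 [  0.           0.           1.        ]] -0.06301690209333735 [[ 6.99241792e-03 -9.93330940e-01  1.15085836e-01  3.71212805e-01]
 [-9.99860547e-01 -5.19973619e-03  1.58697545e-02 -1.04218691e-03]
 [-1.51655022e-02 -1.15180755e-01 -9.93228776e-01  1.25393537e+00]
 [ 0.00000000e+00  0.00000000e+00  0.00000000e+00  1.00000000e+00]]
{'time_s': 0.1, 'joint_positions': array([71.68976519, 36.05331888,  2.20272866, 86.98922052, -1.54889541,
       57.08310733, -1.14612786]), 'qd': array([ 0.06977176, -0.06774223, -0.06918014, -0.21079831,  0.05034063,
       -0.0358897 ,  0.0142163 ]), 'joint_torque': array([ 2.91044344e-03, -5.64526391e+01,  1.22994907e+00, -1.93972349e+01,
        1.11362227e-02,  5.53643345e-03, -7.74275406e-06]), 'position': array([ 0.16309097, -0.62864386,  0.23049025]), 'orientation': array([-1.79999324e+02,  9.60014490e-02, -7.54610577e+01]), 'ft_force': array([-0.30550858, -0.15787869, -0.46024216]), 'moment': array([-0.02665901,  0.00135406, -0.01992967]), 'grip_width': 0.08550766280394978} -0.0187
```

View pics/scene0.png

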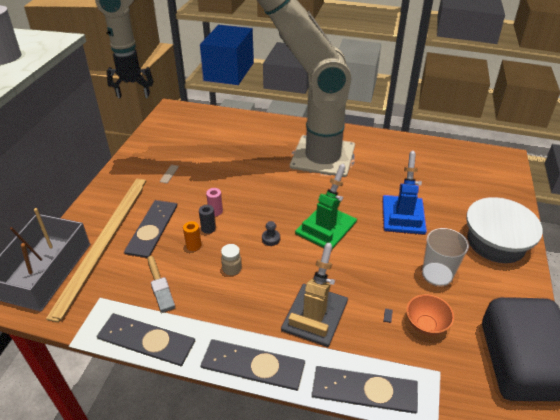

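View pics/top0.png

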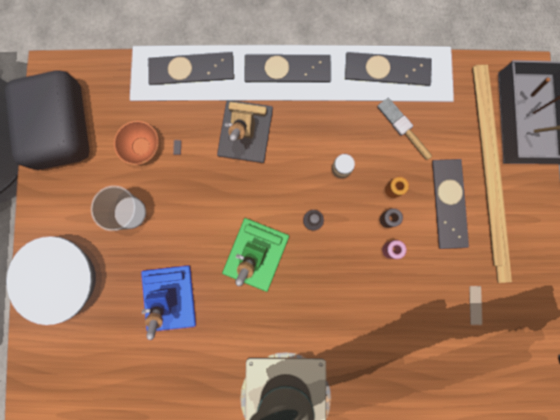

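The scene view shows three hollow tubes: dark at (207,219), orange (192,236) and pink (214,202). In the top view they are at (392,218), (399,186) and (396,250). The dark one fits "dark fired-clay". Of the three stands, the dark-plate one at scene (316,312) / top (245,130) is meant; blue and green are excluded. I'll confirm both in crops.

```bash
cat >> h.py <<'E'
import pickle
def load(n): return pickle.load(open(n+".pkl","rb"))
def ray(s,uv):
    K=s["camera_matrix"]; x=(uv[0]-K[0,2])/K[0,0]; y=(uv[1]-K[1,2])/K[1,1]
    d=np.array([x,y]); u=d.copy()
    for _ in range(30): u=d/(1+s["k1"]*(u@u))
    T=s["pose"]; v=T[:3,:3]@np.array([u[0],u[1],1]); return T[:3,3],v/np.linalg.norm(v)
def onz(s,uv,z):
    o,v=ray(s,uv); return o+v*(z-o[2])/v[2]
def proj(s,p):
    T=s["pose"]; c=T[:3,:3].T@(np.array(p)-T[:3,3]); u=c[:2]/c[2]; u=u*(1+s["k1"]*(u@u)); K=s["camera_matrix"]
    return np.array([K[0,0]*u[0]+K[0,2],K[1,1]*u[1]+K[1,2]])
def tri(s1,a,s2,b):
    o1,v1=ray(s1,a);o2,v2=ray(s2,b)
    t=np.linalg.lstsq(np.c_[v1,-v2],o2-o1,rcond=None)[0]
    p,q=o1+t[0]*v1,o2+t[1]*v2
    return (p+q)/2,np.linalg.norm(p-q)
def crop(s,x0,y0,w,h,k,f):
    cv2.imwrite(f,cv2.resize(np.ascontiguousarray(s["img"][y0:y0+h,x0:x0+w,::-1]),None,fx=k,fy=k,interpolation=cv2.INTER_CUBIC))
E
python3 - <<'E'
from h import *
s,t=load("scene0"),load("top0")
def c(s,x0,y0,w,h,k):
    return cv2.resize(np.ascontiguousarray(s["img"][y0:y0+h,x0:x0+w,::-1]),None,fx=k,fy=k,interpolation=cv2.INTER_CUBIC)
a=c(s,275,235,80,60,5);b=c(t,205,95,80,60,5)
d=c(s,180,180,80,60,5);e=c(t,360,180,80,60,5)
cv2.imwrite("pics/c1.png",np.vstack([np.hstack([a,b]),np.hstack([d,e])]))
E
```

```text
(no output)
```

View pics/c1.png

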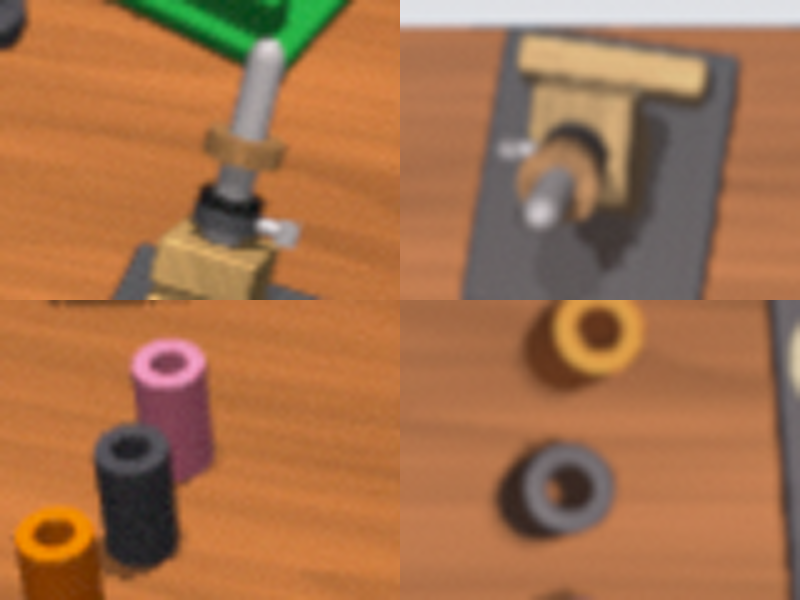

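The crops confirm both: the dark hollow tube, with its bore visible, and the dark-plate stand with bare peg, cork collar, gap and ring. Now to measure.

```bash
python3 - <<'E'
from h import *
s,t=load("scene0"),load("top0")
# roller rim centre at z=.08
print("roller top:",onz(t,(393.0,217.2),.08),"scene:",onz(s,(206.2,209.4),.08), tri(s,(206.2,209.4),t,(393.0,217.2)))
# plate mask top view
im=t["img"].astype(int); mx=im.max(2);mn=im.min(2)
m=((mx-mn<25)&(mx<140)&(mx>20)).astype(np.uint8)*255
m2=np.zeros_like(m); m2[95:168,210:280]=m[95:168,210:280]
cs,_=cv2.findContours(m2,cv2.RETR_EXTERNAL,cv2.CHAIN_APPROX_NONE); c=max(cs,key=cv2.contourArea)
pts=np.array([onz(t,p[0],.016)[:2] for p in c],np.float32)
r=cv2.minAreaRect(pts); print("plate",r)
e=cv2.boxPoints(r);print(e)
import itertools
v=np.zeros((420,560,3),np.uint8); v[m2>0]=255
cv2.drawContours(v,[c],-1,(0,0,255),1)
a=cv2.resize(v[90:170,205:285],None,fx=5,fy=5,interpolation=0)
b=cv2.resize(np.ascontiguousarray(t["img"][90:170,205:285,::-1]),None,fx=5,fy=5,interpolation=2)
d=cv2.resize(np.ascontiguousarray(s["img"][235:295,290:350,::-1]),None,fx=10,fy=10,interpolation=2)
cv2.imwrite("pics/c2.png",np.hstack([a,b])); cv2.imwrite("pics/c3.png",d)
d=cv2.resize(np.ascontiguousarray(t["img"][105:165,210:270,::-1]),None,fx=10,fy=10,interpolation=2)
cv2.imwrite("pics/c4.png",d)
E
```

```text
roller top: [ 0.4652119  -0.26716984  0.08      ] scene: [ 0.46713039 -0.26618599  0.08      ] (array([ 0.4652929 , -0.26732378,  0.07822921]), np.float64(0.0004957112831339129))
plate ((0.7027125358581543, 0.1135595291852951), (0.12718041241168976, 0.1561247706413269), 81.94398498535156)
[[0.6165089  0.06153661]
 [0.77109295 0.0396571 ]
 [0.7889162  0.16558245]
 [0.6343321  0.18746196]]
```

View pics/c2.png

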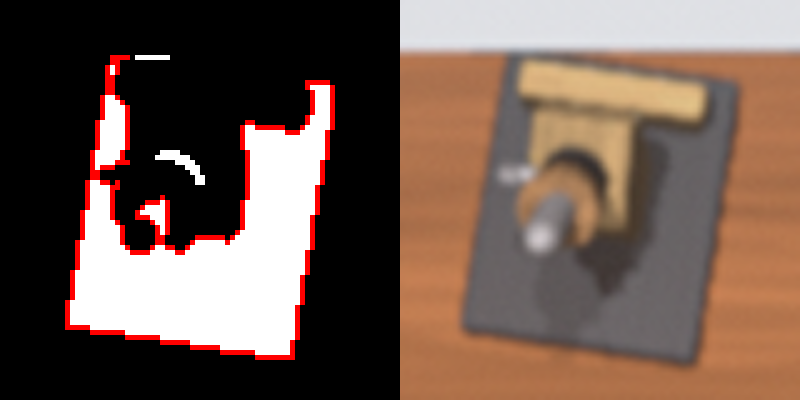

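View pics/c3.png

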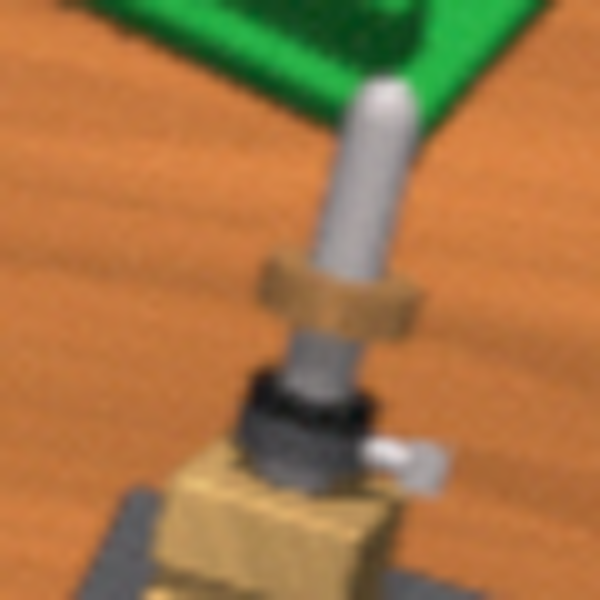

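View pics/c4.png

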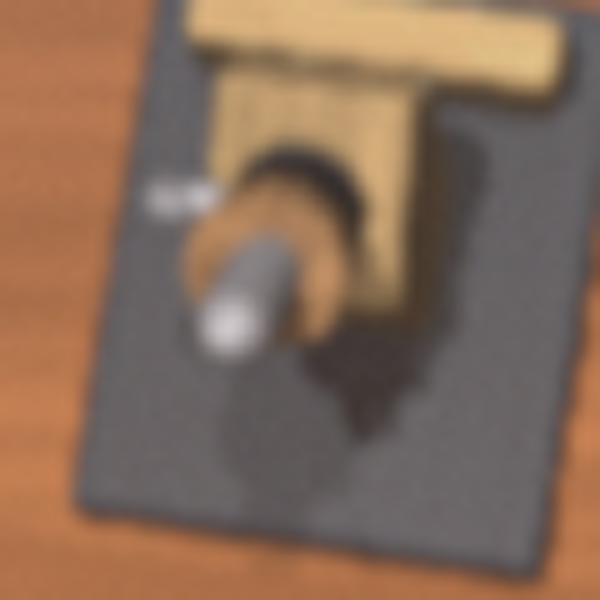

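Plate size (156x127 mm) and both views of the roller agree. Next: the peg axis line and tip.

```bash
python3 - <<'E'
from h import *
s,t=load("scene0"),load("top0")
c0=np.array([0.7027,0.1136]); yaw=np.radians(-8.05)
X=np.array([np.cos(yaw),np.sin(yaw),0]);Y=np.array([-X[1],X[0],0])
u=-X*np.cos(np.radians(55))+np.array([0,0,np.sin(np.radians(55))])
# scene: saturation profile across peg rows
im=s["img"].astype(float)
for r in (241,242,243,244,245,247,249,251,253,255,257,259,269,271):
    row=im[r,312:345]; sat=(row.max(1)-row.min(1))/row.max(1)
    # subpixel crossing at .5 of bg
    th=.38; i=np.where(sat<th)[0]
    if len(i)==0: print(r,"none",sat.min());continue
    a,b=i[0],i[-1]
    L=a-1+(sat[a-1]-th)/(sat[a-1]-sat[a]); R=b+(th-sat[b])/(sat[b+1]-sat[b])
    print(r,round(312+L,2),round(312+R,2),round(312+(L+R)/2,2),round(R-L,2))
# tip candidates
for a,b in [((328.3,245.3),(232.5,137.0)),((328.6,243.5),(232.5,138.0))]:
    p,g=tri(s,a,t,b); print("tri",p,g, "offset in stand frame",(p[:2]-c0)@X[:2],(p[:2]-c0)@Y[:2])
    for d in (0,.03,.06,.09): print("  ",d,proj(s,p-u*d),proj(t,p-u*d))
E
```

```text
241 none 0.5913978494623656
242 326.72 328.88 327.8 2.15
243 325.55 330.42 327.99 4.88
244 324.9 331.02 327.96 6.12
245 324.23 331.38 327.8 7.15
247 322.94 331.77 327.36 8.84
249 323.26 331.52 327.39 8.25
251 322.83 330.51 326.67 7.68
253 322.36 329.98 326.17 7.62
255 321.86 329.41 325.63 7.55
257 321.29 329.02 325.15 7.73
259 320.86 328.42 324.64 7.56
269 318.44 325.57 322.0 7.13
271 317.94 325.14 321.54 7.2
tri [0.63875452 0.12537533 0.19886184] 0.0011055760871801679 offset in stand frame -0.06496436459030355 0.0027045496666768705
   0 [328.07195585 245.30031759] [232.26267683 137.03892922]
   0.03 [325.15494129 257.02050079] [234.61748769 132.57452216]
   0.06 [322.25623679 268.64544214] [236.8630046 128.3194005]
   0.09 [319.37657908 280.17262093] [239.00658042 124.25934481]
tri [0.6355957  0.12514091 0.20191983] 0.0014653078575764746 offset in stand frame -0.06805922561535123 0.002030091580751115
   0 [328.29780918 243.50051265] [232.18442651 138.05165049]
   0.03 [325.38117352 255.22581501] [234.54833625 133.5488817 ]
   0.06 [322.48272292 266.85641384] [236.80221265 129.25780726]
   0.09 [319.60319724 278.38977348] [238.95347849 125.16400478]
```

Peg axis model (yaw −8.05°, 55°) reproduces the observed peg edge line. The tool only translates and twists, so it stays pointing down. The plan is to grip the roller high with the jaws along stand‑y, set it over the tip, and let it pivot in the pads about the jaw axis.

```bash
cat >> h.py <<'E'
from scipy.spatial.transform import Rotation as Ro
def Rt():
    return Ro.from_euler("xyz",bot.read_state()["orientation"],degrees=True).as_matrix()
def st(msg=""):
    s=bot.read_state(); print(msg,"t",round(s["time_s"],2),"p",s["position"].round(4),"rpy",s["orientation"].round(2),"F",s["ft_force"].round(1),"w",round(s["grip_width"],4))
    return s
def to(p):
    s=st(); R=Rt(); print("tool shift cm",(R.T@(np.array(p)-s["position"])*100).round(2), "twist to -98.05:",np.radians((s["orientation"][2]+98.05+180)%360-180).round(3))
E
python3 -m jog '[{"translation":[0,0,0],"twist":0.1,"claw":1},{"translation":[0,0,0],"twist":0.1,"claw":1},{"translation":[0,0,0],"twist":0.1,"claw":1},{"translation":[0,0,0],"twist":0.09,"claw":1},{"translation":[0,0,0],"twist":0,"claw":1}]'
python3 -c "
from h import *
to((.4655,-.267,.15))"
```

```text
time_s: 0.52
position: [0.1625, -0.6268, 0.2277]
orientation: [179.8, 0.4, -98.8]
ft_force: [-0.4, -0.2, -0.3]
grip_width: 0.0856
 t 0.52 p [ 0.1625 -0.6268  0.2277] rpy [179.85   0.4  -98.84] F [-0.4 -0.2 -0.3] w 0.0856
tool shift cm [-40.16 -24.43   7.98] twist to -98.05: -0.014
```

```bash
python3 -m jog '[{"translation":[-3.1,-1.9,0],"twist":0,"claw":1},{"translation":[-3.1,-1.9,0],"twist":0,"claw":1},{"translation":[-3.1,-1.9,0],"twist":0,"claw":1},{"translation":[-3.1,-1.9,0],"twist":0,"claw":1},{"translation":[-3.1,-1.9,0],"twist":0,"claw":1},{"translation":[-3.1,-1.9,0],"twist":0,"claw":1},{"translation":[-3.1,-1.9,0],"twist":0,"claw":1},{"translation":[-3.1,-1.9,0],"twist":0,"claw":1},{"translation":[-3.1,-1.9,0],"twist":0,"claw":1},{"translation":[-3.1,-1.9,0],"twist":0,"claw":1},{"translation":[-3.1,-1.9,0],"twist":0,"claw":1}]'
python3 -c "
from h import *
to((.4655,-.267,.15))"
```

```text
time_s: 1.43
position: [0.4189, -0.314, 0.2237]
orientation: [179.4, 0.1, -98.1]
ft_force: [0.6, -1.0, 0.3]
grip_width: 0.0855
 t 1.43 p [ 0.4189 -0.314   0.2237] rpy [ 1.7937e+02  1.4000e-01 -9.8100e+01] F [ 0.6 -1.   0.3] w 0.0855
tool shift cm [-5.29 -4.03  7.34] twist to -98.05: -0.001
```

```bash
python3 -m jog '[{"translation":[-2.6,-2,1],"twist":0,"claw":1},{"translation":[-2.6,-2,1],"twist":0,"claw":1},{"translation":[0,0,2],"twist":0,"claw":1},{"translation":[0,0,2],"twist":0,"claw":1},{"translation":[0,0,0],"twist":0,"claw":1},{"translation":[0,0,0],"twist":0,"claw":1}]'
python3 -c "
from h import *
to((.4655,-.267,.041))
s=snapshot('scene');crop(s,150,130,130,130,5,'pics/g1.png')"
```

```text
time_s: 1.93
position: [0.4764, -0.2528, 0.1619]
orientation: [179.7, 0.5, -96.0]
ft_force: [-0.2, -0.4, 0.4]
grip_width: 0.0854
 t 1.93 p [ 0.4764 -0.2528  0.1619] rpy [179.71   0.47 -96.01] F [-0.2 -0.4  0.4] w 0.0854
tool shift cm [ 1.63  0.88 12.08] twist to -98.05: 0.036
```

View pics/g1.png

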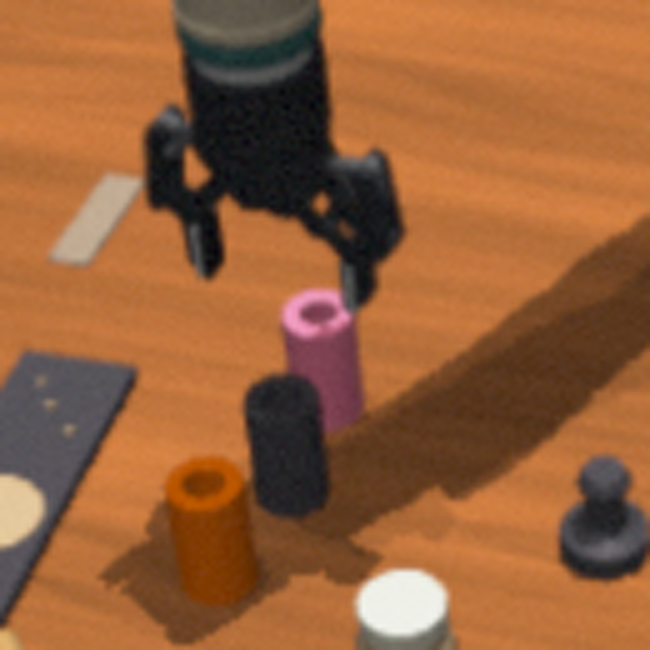

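The gripper is above the tubes with its jaws astride the dark roller (image ~(207,218)). Correcting laterally, then descending.

```bash
python3 -m jog '[{"translation":[0.8,0.4,1.5],"twist":0.036,"claw":1},{"translation":[0.8,0.4,1.5],"twist":0,"claw":1},{"translation":[0,0,0],"twist":0,"claw":1},{"translation":[0,0,0],"twist":0,"claw":1}]'
python3 -c "
from h import *
to((.4655,-.267,.041))"
```

```text
time_s: 2.32
position: [0.4672, -0.2714, 0.1357]
orientation: [-179.9, 0.3, -98.2]
ft_force: [0.8, -0.0, -0.2]
grip_width: 0.0855
 t 2.32 p [ 0.4672 -0.2714  0.1357] rpy [-179.94    0.31  -98.22] F [ 0.8 -0.  -0.2] w 0.0855
tool shift cm [-0.36  0.24  9.47] twist to -98.05: -0.003
```

```bash
python3 -m jog '[{"translation":[-0.3,0.2,1.5],"twist":0,"claw":1},{"translation":[0,0,1.5],"twist":0,"claw":1},{"translation":[0,0,1.5],"twist":0,"claw":1},{"translation":[0,0,1.5],"twist":0,"claw":1},{"translation":[0,0,0],"twist":0,"claw":1},{"translation":[0,0,0],"twist":0,"claw":1}]'
python3 -c "
from h import *
to((.4655,-.267,.041))"
```

```text
time_s: 2.82
position: [0.4713, -0.2719, 0.083]
orientation: [-179.1, 0.1, -98.3]
ft_force: [0.8, 0.3, 0.1]
grip_width: 0.0856
 t 2.82 p [ 0.4713 -0.2719  0.083 ] rpy [-1.7912e+02  5.0000e-02 -9.8300e+01] F [0.8 0.3 0.1] w 0.0856
tool shift cm [-0.39  0.71  4.19] twist to -98.05: -0.004
```

```bash
python3 -m jog '[{"translation":[-0.4,0.7,0],"twist":0,"claw":1},{"translation":[0,0,0],"twist":0,"claw":1},{"translation":[0,0,0],"twist":0,"claw":1},{"translation":[0,0,0],"twist":0,"claw":1}]'
python3 -c "
from h import *
to((.4655,-.267,.041))"
```

```text
time_s: 3.15
position: [0.4663, -0.2674, 0.0873]
orientation: [-178.8, -0.0, -98.3]
ft_force: [-0.1, -0.2, 0.3]
grip_width: 0.0857
 t 3.15 p [ 0.4663 -0.2674  0.0873] rpy [-1.788e+02 -5.000e-02 -9.828e+01] F [-0.1 -0.2  0.3] w 0.0857
tool shift cm [-0.03  0.18  4.62] twist to -98.05: -0.004
```

```bash
python3 -m jog '[{"translation":[0,0.1,1.2],"twist":0,"claw":1},{"translation":[0,0.1,1.2],"twist":0,"claw":1},{"translation":[0,0.1,1.2],"twist":0,"claw":1},{"translation":[0,0,0.8],"twist":0,"claw":1},{"translation":[0,0,0],"twist":0,"claw":1},{"translation":[0,0,0],"twist":0,"claw":1}]'
python3 -c "
from h import *
to((.4655,-.267,.041))"
```

```text
time_s: 3.65
position: [0.4675, -0.2687, 0.0455]
orientation: [-178.3, -0.2, -98.3]
ft_force: [-0.2, 1.0, -0.5]
grip_width: 0.0854
 t 3.65 p [ 0.4675 -0.2687  0.0455] rpy [-178.34   -0.2   -98.26] F [-0.2  1.  -0.5] w 0.0854
tool shift cm [-0.14  0.24  0.44] twist to -98.05: -0.004
```

```bash
python3 -m jog '[{"translation":[-0.1,0.25,0.4],"twist":0,"claw":1},{"translation":[0,0,0],"twist":0,"claw":1},{"translation":[0,0,0],"twist":0,"claw":0.6},{"translation":[0,0,0],"twist":0,"claw":0.3},{"translation":[0,0,0],"twist":0,"claw":0.3},{"translation":[0,0,0],"twist":0,"claw":0.3},{"translation":[0,0,0],"twist":0,"claw":0.3},{"translation":[0,0,0],"twist":0,"claw":0.3}]' 30
python3 -c "
from h import *
to((.4655,-.267,.041))
s=snapshot('scene');crop(s,150,130,130,130,5,'pics/g2.png')"
```

```text
time_s: 4.32
position: [0.4663, -0.2679, 0.0433]
orientation: [-178.2, -0.3, -98.3]
ft_force: [0.2, -0.4, -1.8]
grip_width: 0.0459
 t 4.32 p [ 0.4663 -0.2679  0.0433] rpy [-178.16   -0.27  -98.26] F [ 0.2 -0.4 -1.8] w 0.0459
tool shift cm [-0.08  0.1   0.23] twist to -98.05: -0.004
```

View pics/g2.png

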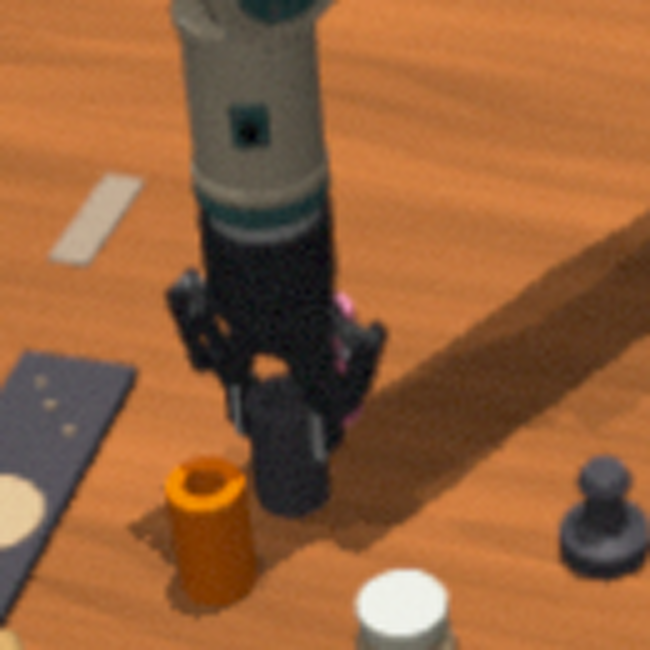

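Held: the 45.9 mm opening matches the 46 mm tube. Lifting.

```bash
python3 -m jog '[{"translation":[0,0,-1.5],"twist":0,"claw":0.3},{"translation":[0,0,-2.5],"twist":0,"claw":0.3},{"translation":[0,0,-3],"twist":0,"claw":0.3},{"translation":[0,0,-3],"twist":0,"claw":0.3},{"translation":[0,0,-3],"twist":0,"claw":0.3},{"translation":[0,0,-3],"twist":0,"claw":0.3},{"translation":[0,0,-3],"twist":0,"claw":0.3},{"translation":[0,0,-3],"twist":0,"claw":0.3},{"translation":[0,0,0],"twist":0,"claw":0.3},{"translation":[0,0,0],"twist":0,"claw":0.3}]'
python3 -c "
from h import *
to((.639,.125,.275))"
```

```text
time_s: 5.2
position: [0.4561, -0.2637, 0.2697]
orientation: [-178.8, -0.0, -98.2]
ft_force: [0.4, 0.7, -2.7]
grip_width: 0.0452
 t 5.2 p [ 0.4561 -0.2637  0.2697] rpy [-1.7876e+02 -2.0000e-02 -9.8250e+01] F [ 0.4  0.7 -2.7] w 0.0452
tool shift cm [-41.09 -12.53  -0.28] twist to -98.05: -0.003
```

```bash
python3 -m jog '[{"translation":[-2,-0.6,-0.1],"twist":0,"claw":0.3},{"translation":[-3.3,-1,-0.1],"twist":0,"claw":0.3},{"translation":[-3.3,-1,-0.1],"twist":0,"claw":0.3},{"translation":[-3.3,-1,-0.1],"twist":0,"claw":0.3},{"translation":[-3.3,-1,-0.1],"twist":0,"claw":0.3},{"translation":[-3.3,-1,-0.1],"twist":0,"claw":0.3},{"translation":[-3.3,-1,-0.1],"twist":0,"claw":0.3},{"translation":[-3.3,-1,-0.1],"twist":0,"claw":0.3},{"translation":[-3.3,-1,-0.1],"twist":0,"claw":0.3},{"translation":[-3.3,-1,0],"twist":0,"claw":0.3},{"translation":[-2,-0.6,0],"twist":0,"claw":0.3},{"translation":[0,0,0],"twist":0,"claw":0.3}]'
python3 -c "
from h import *
to((.639,.125,.275))"
```

```text
time_s: 6.2
position: [0.6024, 0.0679, 0.2599]
orientation: [179.5, -0.2, -98.8]
ft_force: [-0.0, 1.3, -2.7]
grip_width: 0.0452
 t 6.2 p [0.6024 0.0679 0.2599] rpy [179.54  -0.21 -98.8 ] F [-0.   1.3 -2.7] w 0.0452
tool shift cm [-6.19 -2.73 -1.56] twist to -98.05: -0.013
```

```bash
python3 -m jog '[{"translation":[0,0,-1],"twist":-0.013,"claw":0.3},{"translation":[-2,-0.9,-0.5],"twist":0,"claw":0.3},{"translation":[-2,-0.9,-0.2],"twist":0,"claw":0.3},{"translation":[-1.5,-0.7,0],"twist":0,"claw":0.3},{"translation":[0,0,0],"twist":0,"claw":0.3},{"translation":[0,0,0],"twist":0,"claw":0.3},{"translation":[0,0,0],"twist":0,"claw":0.3}]'
python3 -c "
from h import *
to((.639,.125,.265))
s=snapshot('scene');crop(s,270,160,120,140,5,'pics/a1.png')
s=snapshot('top');crop(s,180,80,120,100,6,'pics/a2.png')"
```

```text
time_s: 6.78
position: [0.6304, 0.1135, 0.2706]
orientation: [178.6, -0.7, -98.1]
ft_force: [0.3, 0.4, -2.4]
grip_width: 0.0457
 t 6.78 p [0.6304 0.1135 0.2706] rpy [178.63  -0.75 -98.13] F [ 0.3  0.4 -2.4] w 0.0457
tool shift cm [-1.26 -0.7   0.52] twist to -98.05: -0.001
```

View pics/a1.png

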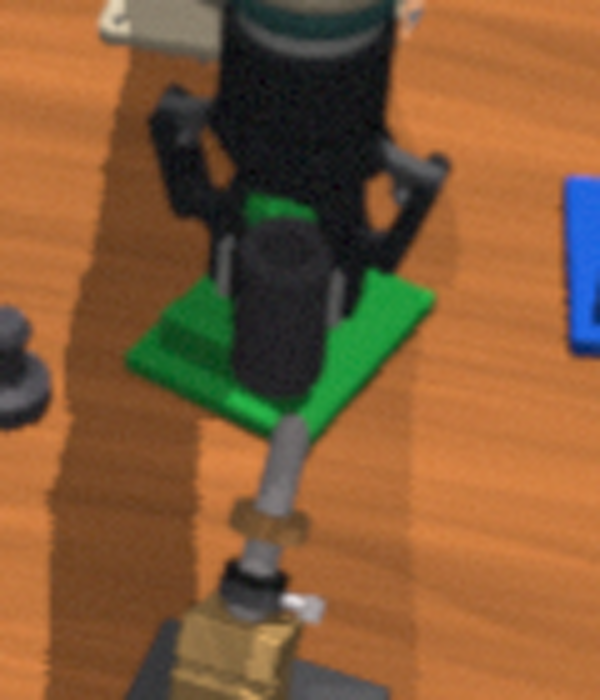

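View pics/a2.png

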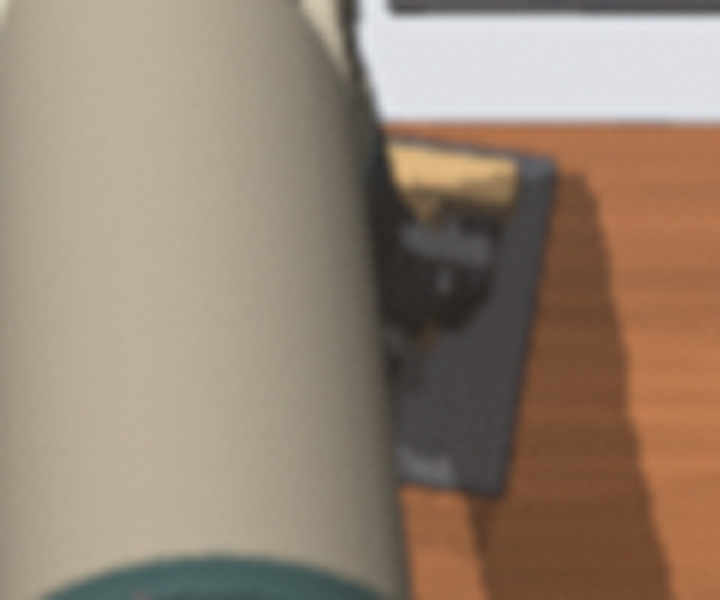

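```bash
cat >> h.py <<'E'
Rg=Ro.from_euler("xyz",[-178.16,-.27,-98.26],degrees=True).as_matrix()
bt=Rg.T@(np.array([.4655,-.267,0])-np.array([.4663,-.2679,.0433])); bt[0]=0
ax=Rg.T@np.array([0,0,1.])
def bottom():
    s=bot.read_state(); R=Rt(); return s["position"]+R@bt, R@ax
def bto(p):
    st(); b,a=bottom(); R=Rt(); print("bottom",b.round(4),"axis",a.round(3),"shift cm",(R.T@(np.array(p)-b)*100).round(2))
E
python3 -c "
from h import *
bto((.640,.125,.218))"
```

```text
t 6.88 p [0.6303 0.1127 0.2707] rpy [178.64  -0.79 -98.2 ] F [ 0.2 -0.5 -3.3] w 0.0455
bottom [0.6269 0.1126 0.2275] axis [0.056 0.001 0.998] shift cm [-1.43 -1.14  0.91]
```

```bash
python3 -m jog '[{"translation":[-0.7,-0.6,0],"twist":0,"claw":0.3},{"translation":[-0.7,-0.5,0.2],"twist":0,"claw":0.3},{"translation":[0,0,0],"twist":0,"claw":0.3},{"translation":[0,0,0],"twist":0,"claw":0.3},{"translation":[0,0,0],"twist":0,"claw":0.3}]'
python3 -c "
from h import *
bto((.640,.125,.218))
s=snapshot('scene');crop(s,290,190,80,80,8,'pics/a3.png')
b,a=bottom(); print(proj(s,b),proj(s,b+.08*a),'sphere',proj(s,(.639,.125,.198)))"
```

```text
time_s: 7.3
position: [0.6441, 0.1231, 0.2684]
orientation: [178.6, -0.8, -98.4]
ft_force: [-0.9, 0.1, -2.2]
grip_width: 0.0457
 t 7.3 p [0.6441 0.1231 0.2684] rpy [178.64  -0.84 -98.41] F [-0.9  0.1 -2.2] w 0.0457
bottom [0.6407 0.1229 0.2252] axis [0.057 0.002 0.998] shift cm [-0.21  0.08  0.72]
[327.57549251 237.93204965] [329.55880347 214.41767675] sphere [327.87818053 245.59091858]
```

View pics/a3.png

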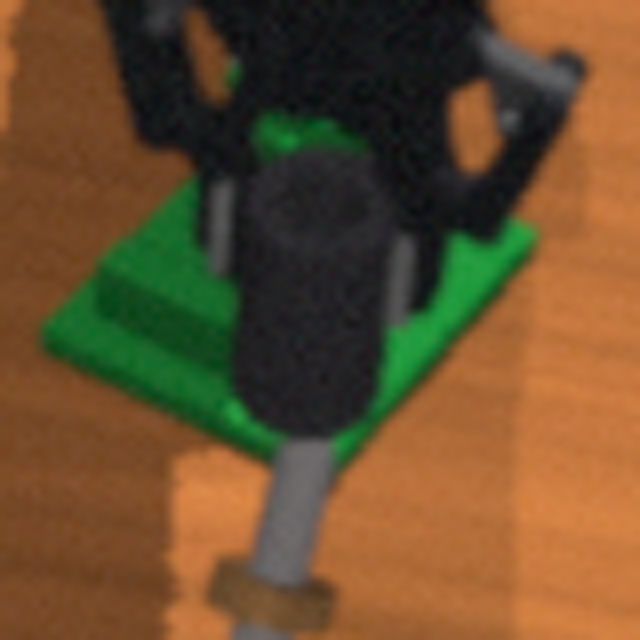

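Roller pose from kinematics agrees with the picture to within 1 px (bottom centre at about (328,238), top rim at about (330,215)). It is right above the tip. Fine-tune and descend.

```bash
python3 -m jog '[{"translation":[-0.2,0.05,0.4],"twist":0,"claw":0.3},{"translation":[0,0,0.4],"twist":0,"claw":0.3},{"translation":[0,0,0],"twist":0,"claw":0.3},{"translation":[0,0,0],"twist":0,"claw":0.3}]'
python3 -c "
from h import *
bto((.640,.125,.210))"
```

```text
time_s: 7.68
position: [0.6431, 0.1248, 0.2595]
orientation: [178.6, -0.9, -98.4]
ft_force: [-0.4, 0.7, -2.1]
grip_width: 0.0456
 t 7.68 p [0.6431 0.1248 0.2595] rpy [178.61  -0.88 -98.43] F [-0.4  0.7 -2.1] w 0.0456
bottom [0.6397 0.1246 0.2163] axis [0.057 0.002 0.998] shift cm [-0.05 -0.04  0.63]
```

```bash
python3 -m jog '[{"translation":[-0.05,0,0.4],"twist":0,"claw":0.3},{"translation":[0,0,0.4],"twist":0,"claw":0.3},{"translation":[0,0,0.3],"twist":0,"claw":0.3},{"translation":[0,0,0],"twist":0,"claw":0.3},{"translation":[0,0,0],"twist":0,"claw":0.3}]'
python3 -c "
from h import *
bto((.640,.125,.198))"
```

```text
time_s: 8.1
position: [0.6425, 0.125, 0.247]
orientation: [178.6, -0.9, -98.4]
ft_force: [-0.1, 0.2, -2.1]
grip_width: 0.0457
 t 8.1 p [0.6425 0.125  0.247 ] rpy [178.58  -0.9  -98.44] F [-0.1  0.2 -2.1] w 0.0457
bottom [0.6391 0.1248 0.2039] axis [0.058 0.002 0.998] shift cm [-0.04 -0.1   0.58]
```

No contact yet. Another 6 mm.

```bash
python3 -m jog '[{"translation":[0,-0.1,0.3],"twist":0,"claw":0.3},{"translation":[0,0,0.3],"twist":0,"claw":0.3},{"translation":[0,0,0],"twist":0,"claw":0.3},{"translation":[0,0,0],"twist":0,"claw":0.3}]' 20
python3 -c "
from h import *
bto((.640,.125,.198))
s=snapshot('scene');crop(s,290,190,80,80,8,'pics/a4.png')"
```

```text
time_s: 8.43
position: [0.6436, 0.1247, 0.2404]
orientation: [178.6, -0.9, -98.4]
ft_force: [-0.3, -0.4, -3.1]
grip_width: 0.0452
 t 8.43 p [0.6436 0.1247 0.2404] rpy [178.59  -0.9  -98.44] F [-0.3 -0.4 -3.1] w 0.0452
bottom [0.6401 0.1245 0.1972] axis [0.058 0.002 0.998] shift cm [-0.05  0.02 -0.08]
```

View pics/a4.png

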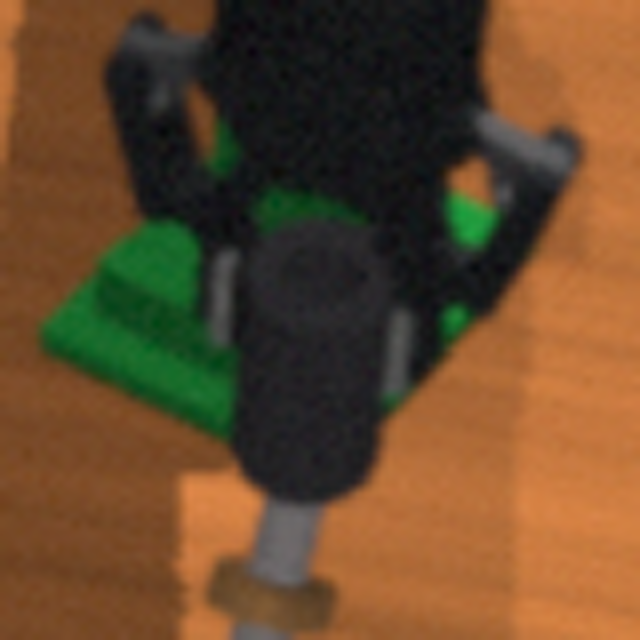

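The tip is inside the bore: the rim is 10 mm below the tip's top and no contact force shows. Now swing the roller toward the lean, using the peg as the pivot.

```bash
python3 -m jog '[{"translation":[0,0.3,0.1],"twist":0,"claw":0.3},{"translation":[0,0.3,0.1],"twist":0,"claw":0.3},{"translation":[0,0.3,0.1],"twist":0,"claw":0.3},{"translation":[0,0,0],"twist":0,"claw":0.3}]' 20
python3 -c "
from h import *
bto((.640,.125,.198))"
```

```text
time_s: 8.82
position: [0.6387, 0.1253, 0.2394]
orientation: [179.3, -0.8, -98.5]
ft_force: [0.9, -0.3, -2.1]
grip_width: 0.0453
 t 8.82 p [0.6387 0.1253 0.2394] rpy [179.27  -0.8  -98.49] F [ 0.9 -0.3 -2.1] w 0.0453
bottom [0.6358 0.1251 0.1962] axis [0.046 0.002 0.999] shift cm [-0.05 -0.41 -0.18]
```

```bash
python3 -m jog '[{"translation":[0,0.4,0.1],"twist":0,"claw":0.3},{"translation":[0,0.4,0.1],"twist":0,"claw":0.3},{"translation":[0,0.4,0.1],"twist":0,"claw":0.3}]' 20
python3 -c "
from h import *
bto((.640,.125,.198))
s=snapshot('scene');crop(s,290,190,80,80,8,'pics/a5.png')"
```

```text
time_s: 9.07
position: [0.6309, 0.1263, 0.2384]
orientation: [179.9, -0.7, -98.6]
ft_force: [5.1, -0.3, -2.2]
grip_width: 0.0456
 t 9.07 p [0.6309 0.1263 0.2384] rpy [179.92  -0.69 -98.56] F [ 5.1 -0.3 -2.2] w 0.0456
bottom [0.6285 0.1262 0.1951] axis [0.034 0.002 0.999] shift cm [-0.05 -1.15 -0.29]
```

View pics/a5.png

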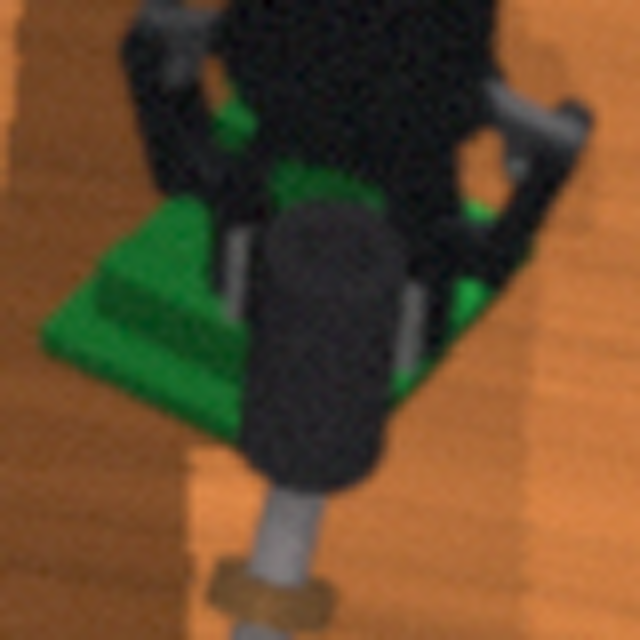

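The bottom stays roughly in place while the top tilts back; force is 5 N. Continue gently.

```bash
python3 -m jog '[{"translation":[0,0.4,0.15],"twist":0,"claw":0.3},{"translation":[0,0.4,0.15],"twist":0,"claw":0.3}]' 20
python3 -m jog '[{"translation":[0,0.4,0.15],"twist":0,"claw":0.3},{"translation":[0,0.4,0.15],"twist":0,"claw":0.3}]' 20
python3 -c "
from h import *
bto((.640,.125,.198))"
```

```text
time_s: 9.28
position: [0.6233, 0.1277, 0.2363]
orientation: [-179.9, -0.6, -98.6]
ft_force: [4.7, -0.1, -1.6]
grip_width: 0.0455
time_s: 9.45
position: [0.6154, 0.1291, 0.2334]
orientation: [-179.8, -0.6, -98.6]
ft_force: [4.6, -0.6, -1.5]
grip_width: 0.0451
 t 9.45 p [0.6154 0.1291 0.2334] rpy [-179.79   -0.6   -98.55] F [ 4.6 -0.6 -1.5] w 0.0451
bottom [0.6132 0.129  0.1902] axis [0.029 0.001 1.   ] shift cm [ 0.   -2.71 -0.77]
```

```bash
python3 -m jog '[{"translation":[0,0.4,0.25],"twist":0,"claw":0.3},{"translation":[0,0.3,0.25],"twist":0,"claw":0.3}]' 20
python3 -c "
from h import *
bto((.640,.125,.198))
s=snapshot('scene');crop(s,290,190,80,80,8,'pics/a6.png')
s=snapshot('top');crop(s,205,90,80,80,8,'pics/a7.png')"
```

```text
time_s: 9.62
position: [0.6072, 0.1306, 0.2284]
orientation: [-179.8, -0.6, -98.5]
ft_force: [3.4, -0.4, 1.8]
grip_width: 0.045
 t 9.62 p [0.6072 0.1306 0.2284] rpy [-179.82   -0.57  -98.53] F [ 3.4 -0.4  1.8] w 0.045
bottom [0.605  0.1305 0.1852] axis [0.029 0.001 1.   ] shift cm [ 0.04 -3.54 -1.27]
```

View pics/a6.png

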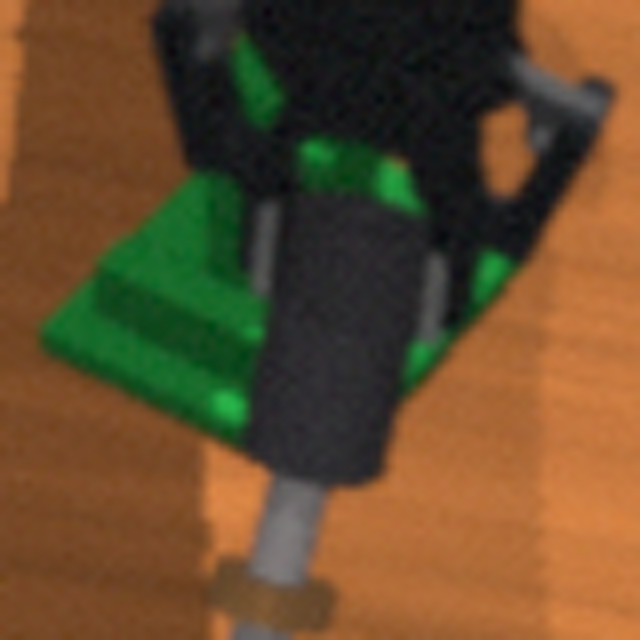

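View pics/a7.png

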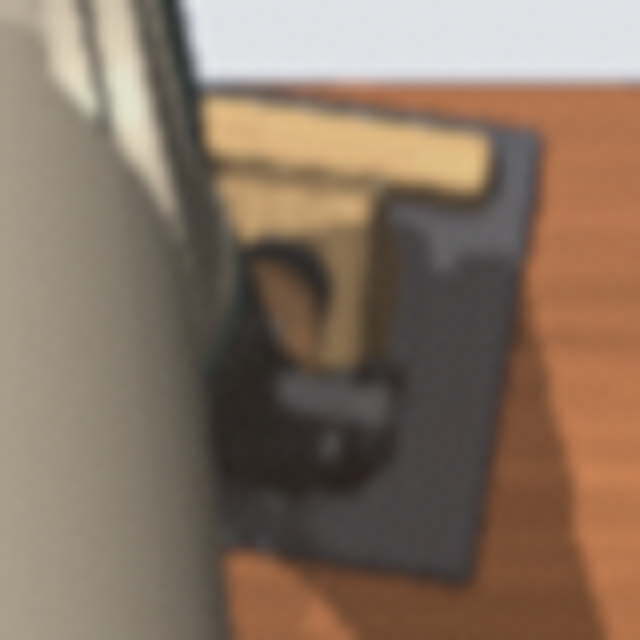

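The roller is tilted and following the peg. Bring it a bit further over, then advance along the arm axis (tool y −0.574, z +0.819).

```bash
python3 -m jog '[{"translation":[0.05,0.3,0.1],"twist":0,"claw":0.3},{"translation":[0,0,0.2],"twist":0,"claw":0.3},{"translation":[0,-0.2,0.3],"twist":0,"claw":0.3}]' 20
python3 -m jog '[{"translation":[0,-0.2,0.3],"twist":0,"claw":0.3},{"translation":[0,-0.2,0.3],"twist":0,"claw":0.3}]' 20
python3 -c "
from h import *
st()
s=snapshot('scene');crop(s,290,190,80,80,8,'pics/a8.png')"
```

```text
time_s: 9.97
position: [0.6051, 0.1299, 0.2225]
orientation: [-179.9, -0.6, -98.5]
ft_force: [1.6, -1.0, 3.1]
grip_width: 0.0445
time_s: 10.13
position: [0.6092, 0.1292, 0.2166]
orientation: [-179.9, -0.6, -98.5]
ft_force: [1.7, -0.3, 1.5]
grip_width: 0.0449
 t 10.13 p [0.6092 0.1292 0.2166] rpy [-179.91   -0.61  -98.53] F [ 1.7 -0.3  1.5] w 0.0449
```

View pics/a8.png

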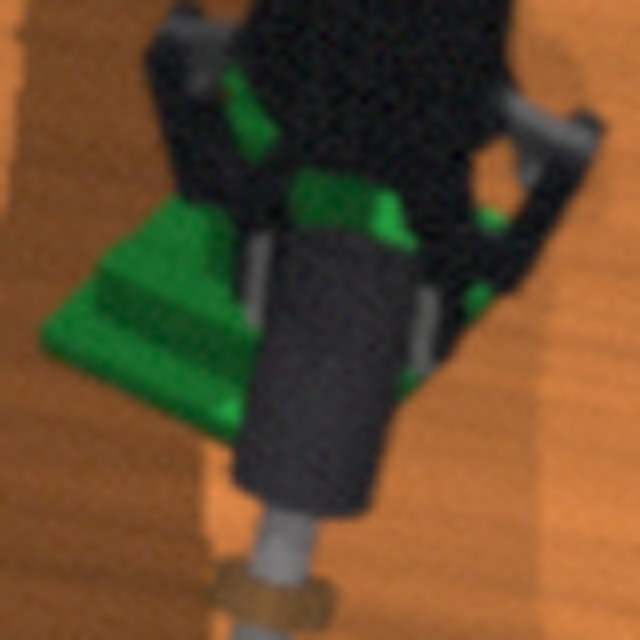

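Threading well. The roller is aligned and its lower end is about 15 mm above the collar (collar at crop row ~580). Continue along the arm, watching for the collar's 5 N.

```bash
python3 -m jog '[{"translation":[0,-0.2,0.3],"twist":0,"claw":0.3},{"translation":[0,-0.2,0.3],"twist":0,"claw":0.3}]' 20
python3 -m jog '[{"translation":[0,-0.2,0.3],"twist":0,"claw":0.3},{"translation":[0,-0.2,0.3],"twist":0,"claw":0.3}]' 20
python3 -m jog '[{"translation":[0,-0.2,0.3],"twist":0,"claw":0.3},{"translation":[0,0,0],"twist":0,"claw":0.3}]' 20
python3 -c "
from h import *
st()
s=snapshot('scene');crop(s,290,190,80,80,8,'pics/a9.png')"
```

```text
time_s: 10.35
position: [0.6139, 0.1285, 0.2096]
orientation: [-179.9, -0.6, -98.5]
ft_force: [1.9, -0.7, 2.5]
grip_width: 0.0446
time_s: 10.52
position: [0.6184, 0.1278, 0.2029]
orientation: [-179.9, -0.6, -98.5]
ft_force: [1.8, -0.9, 2.8]
grip_width: 0.0442
time_s: 10.68
position: [0.621, 0.1274, 0.1987]
orientation: [-179.9, -0.6, -98.6]
ft_force: [2.8, 0.1, 0.9]
grip_width: 0.0447
 t 10.68 p [0.621  0.1274 0.1987] rpy [-179.93   -0.6   -98.56] F [2.8 0.1 0.9] w 0.0447
```

View pics/a9.png

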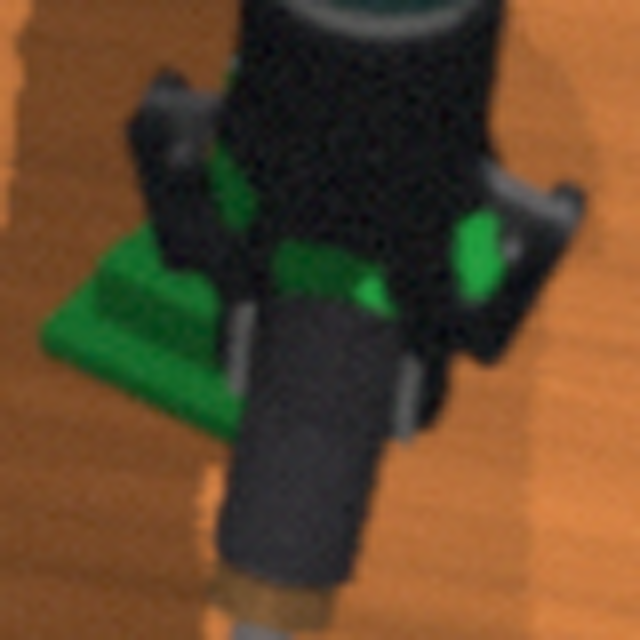

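Roller end is at the collar (crop row ~580). Grip a bit harder and push, tracking axial force.

```bash
cat >> h.py <<'E'
U=np.array([-0.568,0.080,0.819])
def ax_():
    fs=[];
    s=bot.read_state(); F=s["ft_force"]-np.array([0,0,-2.0])
    q=s["position"]-np.array([.639,.125,.198]); print("axial push",(F@U).round(1),"lateral",np.linalg.norm(F-U*(F@U)).round(1),"along u mm",(q@U*1000).round(1),"off-axis x,y mm",(1000*(q-U*(q@U))).round(1))
E
python3 -c "
from h import *
st();ax_()"
python3 -m jog '[{"translation":[0,-0.17,0.25],"twist":0,"claw":0.3},{"translation":[0,-0.17,0.25],"twist":0,"claw":0.3}]' 40
python3 -c "
from h import *
ax_()"
python3 -m jog '[{"translation":[0,-0.17,0.25],"twist":0,"claw":0.3},{"translation":[0,-0.17,0.25],"twist":0,"claw":0.3}]' 40
python3 -c "
from h import *
ax_()
s=snapshot('scene');crop(s,290,190,80,80,8,'pics/b1.png')"
```

```text
t 10.73 p [0.621  0.1274 0.1989] rpy [-179.92   -0.6   -98.56] F [ 3.8 -0.3 -1.4] w 0.0446
axial push -1.7 lateral 3.4 along u mm 11.2 off-axis x,y mm [-11.7   1.5  -8.3]
time_s: 10.9
position: [0.6241, 0.127, 0.1943]
orientation: [-180.0, -0.6, -98.5]
ft_force: [-0.5, -0.7, 6.6]
grip_width: 0.0439
axial push 7.3 lateral 4.6 along u mm 5.6 off-axis x,y mm [-11.7   1.6  -8.3]
time_s: 11.07
position: [0.627, 0.1266, 0.1902]
orientation: [180.0, -0.6, -98.5]
ft_force: [-1.0, -1.4, 6.4]
grip_width: 0.0441
axial push 7.4 lateral 4.5 along u mm 0.5 off-axis x,y mm [-11.7   1.5  -8.3]
```

View pics/b1.png

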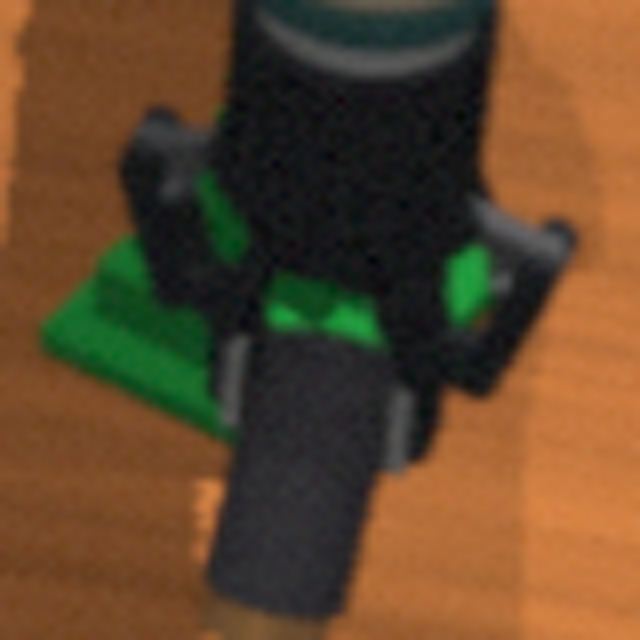

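The collar is moving at a steady ~7.4 N. Continue in small steps.

```bash

python3 -m jog '[{"translation":[0,-0.17,0.25],"twist":0,"claw":0.3}]' 40 >/dev/null
python3 -c "
from h import *
ax_()"
python3 -m jog '[{"translation":[0,-0.17,0.25],"twist":0,"claw":0.3}]' 40 >/dev/null
python3 -c "
from h import *
ax_()"
python3 -m jog '[{"translation":[0,-0.12,0.17],"twist":0,"claw":0.3}]' 40 >/dev/null
python3 -c "
from h import *
ax_()"
python3 -m jog '[{"translation":[0,-0.12,0.17],"twist":0,"claw":0.3}]' 40 >/dev/null
python3 -c "
from h import *
ax_()
s=snapshot('scene');crop(s,290,210,80,80,8,'pics/b2.png')"
```

```text
axial push 7.0 lateral 5.4 along u mm -2.2 off-axis x,y mm [-11.7   1.5  -8.3]
axial push 7.5 lateral 4.7 along u mm -4.6 off-axis x,y mm [-11.7   1.5  -8.2]
axial push 7.3 lateral 3.7 along u mm -6.1 off-axis x,y mm [-11.6   1.5  -8.2]
axial push 6.7 lateral 4.1 along u mm -7.6 off-axis x,y mm [-11.6   1.5  -8.2]
```

View pics/b2.png

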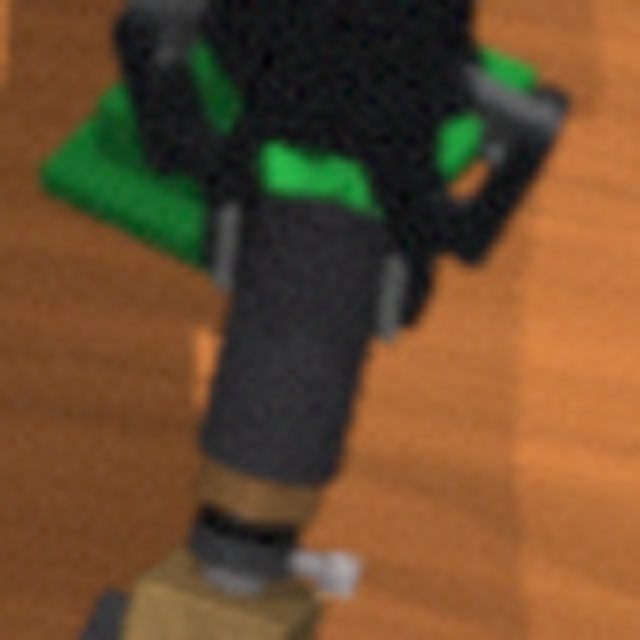

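Collar is nearly on the ring (crop row ~510). Half-millimetre steps now.

```bash

for i in 1; do :; done
python3 -m jog '[{"translation":[0,-0.06,0.08],"twist":0,"claw":0.3}]' 40 >/dev/null
python3 -c "
from h import *
ax_()"
python3 -m jog '[{"translation":[0,-0.06,0.08],"twist":0,"claw":0.3}]' 40 >/dev/null
python3 -c "
from h import *
ax_()"
python3 -m jog '[{"translation":[0,-0.06,0.08],"twist":0,"claw":0.3}]' 40 >/dev/null
python3 -c "
from h import *
ax_()"
```

```text
axial push 7.5 lateral 4.1 along u mm -8.3 off-axis x,y mm [-11.6   1.5  -8.2]
axial push 7.6 lateral 4.2 along u mm -8.7 off-axis x,y mm [-11.6   1.4  -8.2]
axial push 7.9 lateral 4.6 along u mm -9.1 off-axis x,y mm [-11.5   1.5  -8.1]
```

```bash

python3 -m jog '[{"translation":[0,-0.08,0.12],"twist":0,"claw":0.3}]' 40 >/dev/null
python3 -c "
from h import *
ax_()"
python3 -m jog '[{"translation":[0,-0.08,0.12],"twist":0,"claw":0.3}]' 40 >/dev/null
python3 -c "
from h import *
ax_()"
python3 -m jog '[{"translation":[0,-0.08,0.12],"twist":0,"claw":0.3}]' 40 >/dev/null
python3 -c "
from h import *
ax_()
s=snapshot('scene');crop(s,290,210,80,80,8,'pics/b3.png')"
```

```text
axial push 7.1 lateral 5.0 along u mm -9.8 off-axis x,y mm [-11.5   1.4  -8.1]
axial push 6.7 lateral 5.0 along u mm -10.6 off-axis x,y mm [-11.5   1.4  -8.1]
axial push 9.4 lateral 3.9 along u mm -11.3 off-axis x,y mm [-11.5   1.4  -8.1]
```

View pics/b3.png

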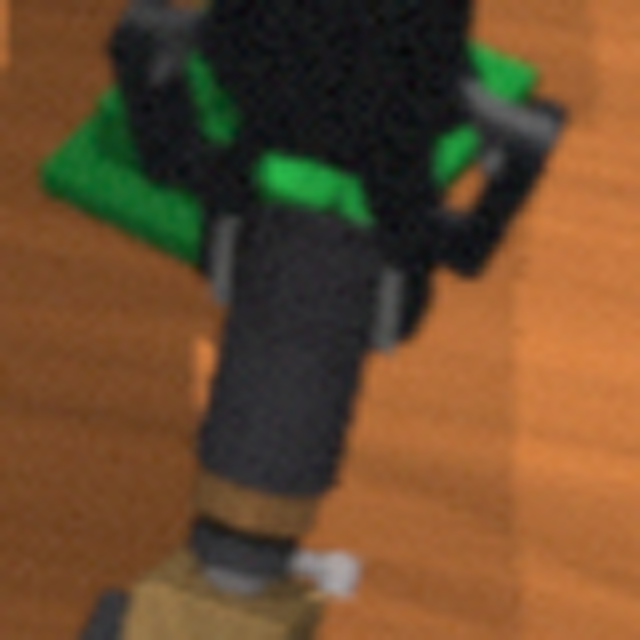

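```bash

python3 -m jog '[{"translation":[0,-0.06,0.08],"twist":0,"claw":0.3}]' 40 >/dev/null
python3 -c "
from h import *
ax_()"
python3 -m jog '[{"translation":[0,-0.06,0.08],"twist":0,"claw":0.3}]' 40 >/dev/null
python3 -c "
from h import *
ax_()"
```

```text
axial push 9.7 lateral 4.2 along u mm -11.4 off-axis x,y mm [-11.5   1.4  -8.1]
axial push 9.0 lateral 4.3 along u mm -11.5 off-axis x,y mm [-11.4   1.4  -8.1]
```

```bash

python3 -m jog '[{"translation":[0,-0.09,0.13],"twist":0,"claw":0.3}]' 40 >/dev/null
python3 -c "
from h import *
ax_()"
python3 -m jog '[{"translation":[0,-0.11,0.16],"twist":0,"claw":0.3}]' 40 >/dev/null
python3 -c "
from h import *
ax_()"
```

```text
axial push 12.5 lateral 4.6 along u mm -11.8 off-axis x,y mm [-11.4   1.4  -8.1]
axial push 14.3 lateral 5.7 along u mm -12.2 off-axis x,y mm [-11.4   1.4  -8.1]
```

```bash

python3 -m jog '[{"translation":[0,-0.11,0.15],"twist":0,"claw":0.3}]' 40 >/dev/null
python3 -c "
from h import *
ax_()
s=snapshot('scene');crop(s,290,210,80,80,8,'pics/b4.png');ax_()"
```

```text
axial push 15.7 lateral 5.6 along u mm -12.3 off-axis x,y mm [-11.4   1.4  -8. ]
axial push 14.6 lateral 5.4 along u mm -12.3 off-axis x,y mm [-11.4   1.4  -8. ]
```

View pics/b4.png

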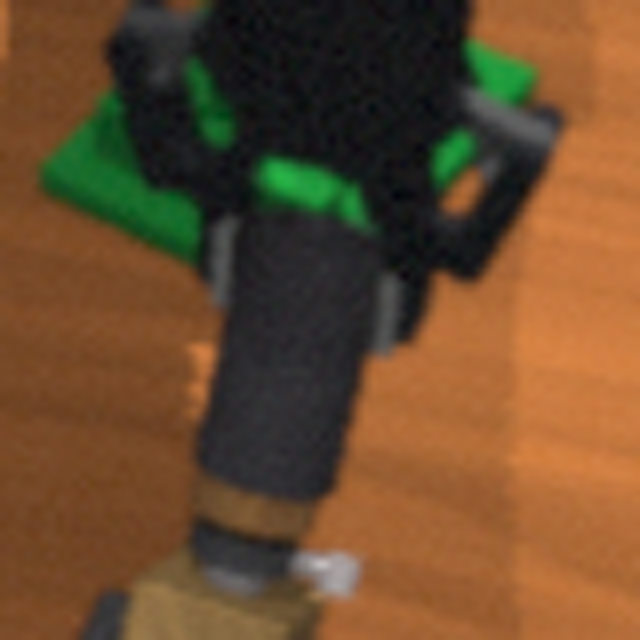

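Seated: roller, collar and ring are in contact with no gap (crop rows 490–530), at ~15 N axial push. Ease off, open and retreat straight up.

```bash

python3 -m jog '[{"translation":[0,0,0],"twist":0,"claw":0.3},{"translation":[0,0,0],"twist":0,"claw":0.3},{"translation":[0,0,0],"twist":0,"claw":0.6},{"translation":[0,0,0],"twist":0,"claw":0.8},{"translation":[0,0,0],"twist":0,"claw":1},{"translation":[0,0,0],"twist":0,"claw":1},{"translation":[0,0,0],"twist":0,"claw":1},{"translation":[0,0,0],"twist":0,"claw":1}]' 20
python3 -c "
from h import *
st()
s=snapshot('scene');crop(s,290,210,80,80,8,'pics/d1.png')"
```

```text
time_s: 13.18
position: [0.6285, 0.1259, 0.1776]
orientation: [178.6, -0.7, -98.5]
ft_force: [-0.3, -0.9, 0.2]
grip_width: 0.0856
 t 13.18 p [0.6285 0.1259 0.1776] rpy [178.57  -0.65 -98.46] F [-0.3 -0.9  0.2] w 0.0856
```

View pics/d1.png

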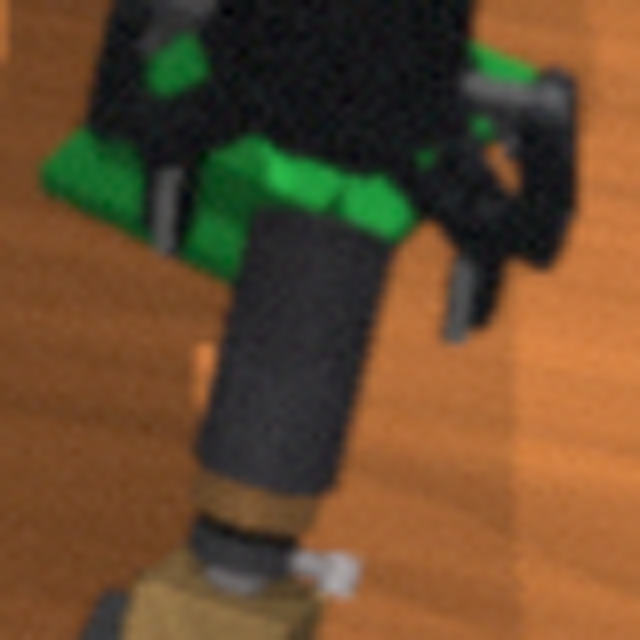

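Released; the roller stays put with the fingers clear on both sides. Retreat up.

```bash

python3 -m jog '[{"translation":[0,0,-0.8],"twist":0,"claw":1},{"translation":[0,0,-1.5],"twist":0,"claw":1},{"translation":[0,0,-2],"twist":0,"claw":1},{"translation":[0,0,-2],"twist":0,"claw":1},{"translation":[0,0,-2],"twist":0,"claw":1},{"translation":[0,0,-2],"twist":0,"claw":1},{"translation":[0,0,-2],"twist":0,"claw":1},{"translation":[0,0,-2],"twist":0,"claw":1},{"translation":[0,0,0],"twist":0,"claw":1},{"translation":[0,0,0],"twist":0,"claw":1}]'
python3 -m jog '[{"translation":[2,0.5,-0.5],"twist":0,"claw":1},{"translation":[3,1,0],"twist":0,"claw":1},{"translation":[3,1,0],"twist":0,"claw":1},{"translation":[3,1,0],"twist":0,"claw":1},{"translation":[3,1,0],"twist":0,"claw":1},{"translation":[3,1,0],"twist":0,"claw":1},{"translation":[2,0.5,0],"twist":0,"claw":1},{"translation":[0,0,0],"twist":0,"claw":1},{"translation":[0,0,0],"twist":0,"claw":1}]'
python3 -c "
from h import *
st()
s=snapshot('scene');crop(s,270,220,90,80,8,'pics/e1.png');cv2.imwrite('pics/e2.png',s['img'][:,:,::-1])
t=snapshot('top');crop(t,205,90,80,80,8,'pics/e3.png')"
```

```text
time_s: 14.07
position: [0.6317, 0.1269, 0.3309]
orientation: [178.5, -0.7, -98.5]
ft_force: [0.2, -0.5, -0.7]
grip_width: 0.0855
time_s: 14.82
position: [0.5367, -0.0574, 0.3334]
orientation: [177.9, -0.6, -98.2]
ft_force: [-0.3, 0.2, 0.3]
grip_width: 0.0854
 t 14.82 p [ 0.5367 -0.0574  0.3334] rpy [177.94  -0.64 -98.25] F [-0.3  0.2  0.3] w 0.0854
```

View pics/e1.png

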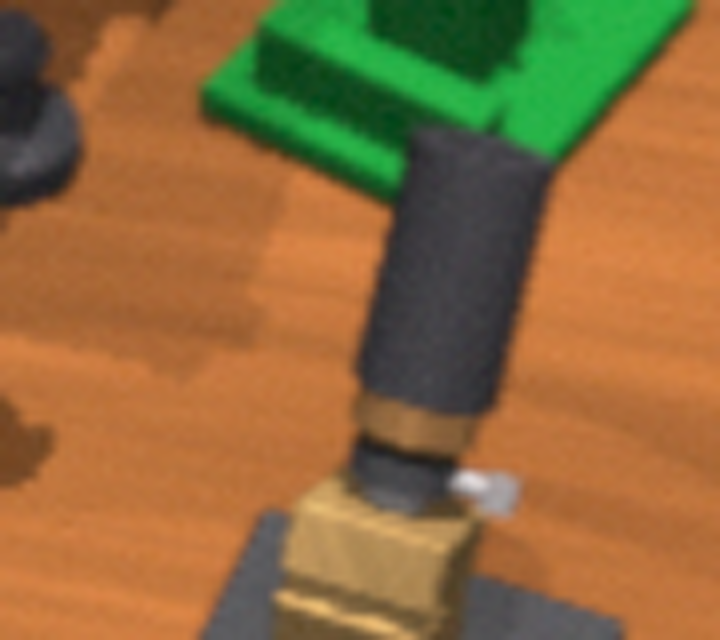

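View pics/e2.png

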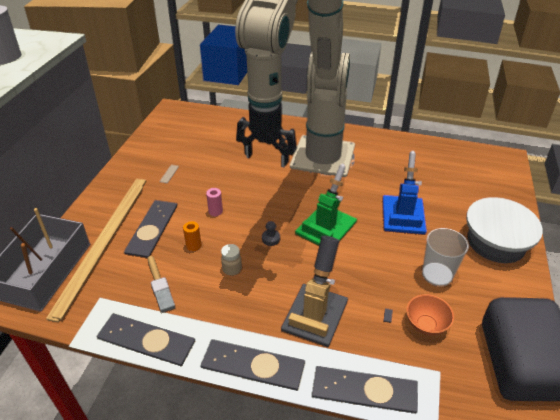

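View pics/e3.png

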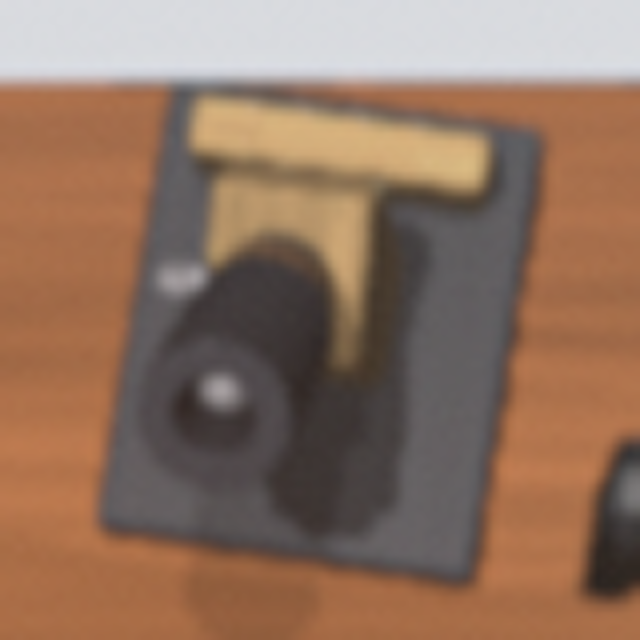

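The roller sits on the arm with the peg tip visible in its bore (top crop (220,390)). The collar is flush on the ring's black rubber (scene crop row ~445), the bystanders are unmoved and the gripper is well clear. Handing in.

```bash
python3 -c "
from h import *
print(job.sign_off())"
```

```text
the job is handed in; nothing more can be done
None
```

I threaded the dark clay roller over the slanted arm of the dark-plate stand, and it drove the cork collar down onto the clamp ring. I then let go, backed the gripper well clear and handed the job in at about 15 s, well inside the 58 s limit.

**How it was done:** The tool can't tilt, so I gripped the roller high. I let it pivot in the pads against the peg tip until it lined up with the arm, then slid it down.

**Forces:** Swinging it over took about 5 N and driving the collar took 7 to 8 N. The force then rose to about 15.7 N along the arm with about 5.6 N sideways, so about 16.7 N in total against the 22 N limit. These are wrist readings between moves, so a brief higher peak could have been missed.

**Final checks:**
- **Seating:** The pictures show the roller on the collar and no visible gap between the collar and the ring's rubber. The push force also climbed steadily as the rubber compressed.
- **Threading:** The peg tip is visible inside the roller's bore, and the roller stayed in place after release.
- **Other objects:** In the final scene picture everything else looks where it was; I checked this by eye only.
- **Failures:** No check failed or disagreed. The exact ring setting and how far the rubber is compressed were judged only from force and pictures.

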